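# Level the setting table with spirit level and screw foot

## Task

The setting table has to be level before the rest of the sample board is laid: stand the spirit level on the bare strip of its plate, lengthwise towards the screw foot, let go of it, and turn the screw foot's black knob until the bubble comes to rest between the two lines of the vial. Then press the spirit level down flat on the plate with about 10 N, never hard, and finish while you are still pressing it, the bubble between the lines, so that a colleague can fix the foot. Leave the loose stones, tools and tin around it where they are.

Things in the scene. Friction and masses are not known exactly. Their poses are not given: they have to be found in the camera images.
- level: spirit level: aluminium box bar, 250 long (its x) x 24 wide (y) x 50 high (z), 0.32 kg, flat sides, black end caps; in the middle of its top edge a 64 mm window with a yellow-green vial under a clear cover flush with the top, which bears pressing. Origin: centre of its underside. It starts upright on the bench left of the setting table and may be set down either way round
- bubble (a joint): bubble in the level's vial, 18 mm long: its distance (m) from the middle of the vial along the level's +x. It goes to the higher end, 13 mm per 10 mrad of slope, stops at 18 mm and takes 1 s to settle. The two black lines stand 25 mm apart: the bubble is between them while this is within +-0.003
- setting_table: setting table: grey plate 260 deep (x) x 360 wide (y), top 75 mm above the bench. Origin: on the bench under the plate's centre; it does not move. On the plate's rear half (x from +10 to +126 mm) a black sample board with stones is clamped, up to 32 mm above the plate; the front strip (x from -130 to +10 mm), towards the robot, is bare
- plate_top (a point): centre of the plate's top face; axes those of the setting table, tilting with the plate, z normal to it. The bare strip's middle line is at x = -65 mm of this frame
- fixed_feet (a point): middle between the two fixed feet under the plate's +y end, at y = +150 mm of the setting table. The plate tilts about the line through them, which runs along the setting table's x. The third foot, at the middle of the -y end, is the screw foot, 355 mm away
- knob_grip (a point): on the axis of the screw foot's black knurled round knob, dia 48, 28 high, on a spindle over a lug at y = -205 mm of the setting table. The point is 13 mm below its top, 15 mm above its underside, 33 mm above the plate. Clear around it. Clockwise from above raises this end: 1 rad slopes the plate 4.5 mrad; the knob keeps its height, takes about 0.1 N m and stays as left, also under pressing
- stone_a: loose veneer stone, 90 x 60 x 22, to be left alone; origin: centre of its underside
- stone_b: loose veneer stone, 75 x 65 x 22, to be left alone; origin: centre of its underside
- stone_c: loose veneer stone, 110 x 50 x 22, to be left alone; origin: centre of its underside
- trowel: margin trowel with wooden handle lying along its x, 275 long, 28 high, to be left alone; origin: on the bench at the neck
- tape_measure: tape measure, 70 x 42 x 62 high, to be left alone; origin: centre of its underside
- mallet: rubber mallet lying along its x, 330 long, head 100 x 62 dia at its +x end, to be left alone; origin: on the bench under its handle
- sealer_tin: round tin, dia 84, 115 high, standing, to be left alone; origin: centre of its underside

How it is judged:
On the way, in this order (a step that is already met when the one before it is completed fails the run):
1. the spirit level stands by itself on the bare strip of the plate, lengthwise towards the screw foot (z of level in the frame of plate_top between -0.004 and 0.004 m and x of level in the frame of plate_top between -0.115 and -0.015 m and y of level in the frame of plate_top between -0.09 and 0.09 m and angle between the x axis of level and the y axis of plate_top, either way round below 0.26 rad and angle between level's own z axis and vertical below 0.06 rad and linear speed of level below 0.02 m/s and contact force between level and the fingers below 0.2 N and contact force between level and the arm below 0.2 N and contact force between level and setting_table above 1 N), for 0.2 s.
2. with the level standing there untouched, the foot is turned until the bubble rests between the lines (all of step 1 and value of joint bubble between -0.003 and 0.003 m and angle between plate_top's own z axis and vertical below 0.0042 rad), for 0.4 s.
At the end, for the whole second after the job is handed in: The level stands flat on the bare strip (middle within 50 mm of its middle line, 90 mm along it, 15 degrees), pressed by the robot with 4 N or more (6.5 to 35 N on the plate with its weight), nothing else of the table touched; bubble within 3 mm of the middle, plate level within 4 mrad (z of level in the frame of plate_top between -0.004 and 0.004 m and x of level in the frame of plate_top between -0.115 and -0.015 m and y of level in the frame of plate_top between -0.09 and 0.09 m and angle between the x axis of level and the y axis of plate_top, either way round below 0.26 rad and angle between level's own z axis and vertical below 0.06 rad and linear speed of level below 0.02 m/s and value of joint bubble between -0.003 and 0.003 m and angle between plate_top's own z axis and vertical below 0.0042 rad and (contact force between level and the fingers above 4 N or contact force between level and the arm above 4 N) and contact force between level and setting_table between 6.5 and 35 N and contact force between setting_table and the fingers below 0.5 N); the arm keeps its last pose, push and grip.
It fails at once if the level is slammed or leaned on hard (over 60 N on the plate) (contact force between level and setting_table above 60 N).
It fails at once if a loose stone, tool or the tin is moved by more than 30 mm (distance of any of stone_a, stone_b, stone_c, trowel, tape_measure, mallet, sealer_tin from where it was at the start of the episode above 0.03 m).
It also fails if it takes over 72 s, if anything falls off the work surface, if the arm or the gripper's body presses on something with over 40 N, if the wrist force passes 120 N, or if a joint passes its speed limit or range.

## Robot

A 6-joint arm with a two-finger parallel gripper is mounted at the origin on the work surface. World frame = base frame: x ahead of the robot, y to its left, z up, the work surface at z = 0. Lengths are in m, angles in rad, forces in N, time in s.
With the tool pointing down it reaches from about 0.3 to 0.775 m from the base axis. Payload 14.6 kg.
Tool frame: the origin (TCP) lies at the very end of the fingers, on their centre line; the grasp point (between the pads) lies 19 mm behind it (ctrl.hold_point_z is the z of the grasp point in the tool frame, in m); z points along the fingers, y is the direction in which the jaws open and shut (so a half turn about z gives the same grasp; the last joint's range is limited). The gripper opens to 94 mm and grips with 3 to 60 N. Pads are 16 mm wide; open, the fingers measure 119 mm over their backs; the gripper's body (75 mm by 177 mm) begins 78 mm behind the grasp point.
Start: joints at [-0.067, 0.3, 1.521, -0, 1.321, -0.067], TCP at [0.55, -0, 0.205] pointing down, gripper open.
Joint ranges: [-3.03, 3.03], [-0.79, 2.21], [0.23, 2.52], [-1.04, 4.18], [0, 3.07], [-2.55, 2.55]. Speed limits (rad/s): [2.22, 2.22, 2.57, 3.14, 3.14, 3.14].

## Interface

Orientations are given as [roll, pitch, yaw] about the fixed x, y, z axes, in that order (R = Rz(yaw) Ry(pitch) Rx(roll)).
In Python, from station import ctrl, cams, hand_in gives the robot as it stands.
- The arm moves only by the tool servo_tool, never from a script. Its argument "rows" is a list of rows, each a list of 7 numbers: the shift along the world's x, y, z in m, then the turn, a rotation vector about the world's x, y, z in rad, then the gripper command: -1 is shut, 1 is fully open, values between are in proportion. A call has exactly 8 rows; each row is the pose to reach, as a shift and turn from the pose measured when the call began; what a row does not reach only later rows make up. A row lasts 1/12 s, in which the tool goes at most 41.7 mm and 7.16 degrees, less where a joint would pass 70% of its speed; a pose out of reach is approached as far as the arm can. A call with a gripper value outside its range is refused whole. The fingers move at their own pace and stop on an object; "newtons" is the grip in N (left out, the last holds). Time passes only in rows, so rows that repeat a pose let the fingers close, or fill a call up. It gives the time, the measured TCP pose, the force and the opening at its end, in the units of the state.
- ctrl.get_obs(): the state, without advancing time (a new reading comes with each control period).
- cams.camera(name): name is "scene" or "side" or "wrist"; returns a dict with "image" (384x512x3 uint8, red, green, blue), "depth" (384x512 float32, m along the optical axis (not along the pixel's ray), 0 where there is no reading), "fx", "fy", "cx", "cy" (pixels), "rvec" (rotation vector, rad) and "tvec" (3), from world to camera coordinates, as OpenCV has them; the wrist camera has in their place "hand_eye" (4x4, takes a point from camera to tool coordinates, whose origin is the TCP and whose axes are the flange's). Camera axes: x right, y down, z forward; pixel columns grow to the right and rows downward; lengths in m; the calibration is good to about 2 mm. A picture is of the moment at which its call begins: read the wrist's pose just before it.
- hand_in(): hands the job in, once; it reports no verdict.
Trained networks look in a picture, given as the dict that the camera call returned (one of the last four; its "shot" number tells which), for a name from the list of things; names that differ only in an ending like _2 or _b are one class to them, and where a whole thing is asked for, a point or a joint stands for the part that bears it (a point fixed in the world has none). Each returns a list of dicts, best first, with "p" (0 to 1); they miss things now and then, are a little off and sometimes report something else, mostly with a low value. They report only what shows in the picture. A call takes as long as a camera call.
- cams.spot_in(picture, name): "box" ([left, top, right, bottom] as shares, 0 to 1, of the picture: columns of its width, rows of its height, round what is visible of it).
- cams.place_of(picture, name): "at" ([column, row] as shares, 0 to 1, of the picture: columns of its width, rows of its height: a listed point, or the origin of a listed thing).
The state is a dict: "time_s": time; "qpos": joint angles; "joint_vel": joint speeds; "tau": joint torques, N m; "ee_pos": TCP position; "eef_rot": TCP orientation; "force": force on the tool from outside, world axes, zero at the start; "moment": the same for the moment, N m; "grip_width": finger opening in m.
Only numpy, scipy, OpenCV 4.12 (cv2) and the standard library are available. Lean on these libraries where they do the work, as an engineer would, in place of code of your own. Each camera call takes 0.05 s, during which the arm holds its last target.

## Working session

There is one attempt and no reset: what is moved stays moved. The work goes in short steps, Python scripts to look and compute and a tool call to move; the robot and the scene stay as the last step left them, time stands still between calls to the robot, and variables do not carry over. Pictures are saved under pics/ and viewed, and the job is handed in when it is done.

Besides the shell and the picture viewer there is one more tool, called after "Emit:" in YAML: its name, and indented under it one key for each argument. servo_tool: Moves the arm, as the interface text tells. Its arguments: {"type":"object","properties":{"rows":{"type":"array"},"newtons":{"type":"number"}},"required":["rows"]}

```bash
ls; mkdir -p pics; cat > h.py <<'E'
import numpy as np, cv2
from station import ctrl, cams, hand_in
from scipy.spatial.transform import Rotation as R
def shot(name, fn=None):
    o=ctrl.get_obs(); p=cams.camera(name); p['obs']=o
    if fn: cv2.imwrite('pics/'+fn+'.png', p['image'][:,:,::-1])
    return p
def towld(p, pc):
    pc=np.asarray(pc,float)
    if 'hand_eye' in p:
        H=np.array(p['hand_eye']); t=pc@H[:3,:3].T+H[:3,3]
        o=p['obs']; Rm=R.from_euler('xyz',o['eef_rot']).as_matrix()
        return t@Rm.T+np.array(o['ee_pos'])
    Rm=cv2.Rodrigues(np.array(p['rvec'],float))[0]
    return (pc-np.array(p['tvec']).ravel())@Rm
def cloud(p):
    d=p['depth']; v,u=np.mgrid[:d.shape[0],:d.shape[1]]
    return towld(p,np.stack([(u-p['cx'])/p['fx']*d,(v-p['cy'])/p['fy']*d,d],-1))
E
python3 - <<'E'
from h import *
print(ctrl.get_obs())
for n in ['scene','side','wrist']:
    p=shot(n,n+'0'); W=cloud(p); np.savez('/tmp/'+n+'0.npz',W=W,im=p['image'],d=p['depth'])
    if n=='wrist':print(p['hand_eye'],p['fx'])
    for t in ['level','bubble','plate_top','knob_grip','setting_table']:
        for r in cams.place_of(p,t)[:1]:
            u,v=r['at'][0]*512,r['at'][1]*384
            print(n,t,r['p'],u,v,W[min(int(v),383),min(int(u),511)].round(3))
        for r in cams.spot_in(p,t)[:1]: print('   box',np.array(r['box'])*[512,384,512,384],r['p'])
E
```

```text
pics
{'time_s': 0.0, 'qpos': array([-6.65752315e-02,  3.00423087e-01,  1.52155689e+00, -6.81316010e-06,
        1.32066717e+00, -6.66162884e-02]), 'joint_vel': array([-0.00078944, -0.00022617,  0.00031753,  0.00058866,  0.00068398,
       -0.00044615]), 'tau': array([-1.53750298e-03, -5.31805658e+01, -3.52735734e+01,  7.07558286e-02,
        2.43994006e-02, -4.79655944e-05]), 'ee_pos': array([5.49756526e-01, 2.51320905e-05, 2.04922889e-01]), 'eef_rot': array([-3.14054006e+00, -6.36100662e-05,  1.57083904e+00]), 'force': array([ 0.18124842,  1.47360389, -0.85331629]), 'moment': array([ 0.02287968, -0.01797701, -0.03746895]), 'grip_width': 0.09403538845425878}
scene level 0.55 295.9872 249.79199999999997 [0.512 0.302 0.025]
   box [267.4176 232.2048 328.4992 262.6944] 0.61Traceback (most recent call last):
  File "<stdin>", line 7, in <module>
ValueError: it knows: fixed_feet, knob_grip, level, mallet, plate_top, sealer_tin, setting_table, stone, tape_measure, trowel
```

```bash
python3 - <<'E'
from h import *
for n in ['scene','side','wrist']:
    p=shot(n,n+'0'); W=cloud(p); np.savez('/tmp/'+n+'0.npz',W=W,im=p['image'],d=p['depth'])
    if n=='wrist':print(p['hand_eye'],p['fx'])
    for t in ['level','plate_top','knob_grip','setting_table']:
        for r in cams.place_of(p,t)[:1]:
            u,v=r['at'][0]*512,r['at'][1]*384
            print(n,t,r['p'],u,v,W[min(int(v),383),min(int(u),511)].round(3))
        for r in cams.spot_in(p,t)[:1]: print('   box',np.array(r['box'])*[512,384,512,384],r['p'])
E
```

```text
scene level 0.87 297.8816 249.79199999999997 [0.508 0.308 0.03 ]
   box [265.8816 231.5904 330.9056 259.5072] 0.72
scene plate_top 0.77 239.2064 187.0848 [ 0.563 -0.053  0.073]
   box [193.1776 154.9056 291.584  232.0128] 0.88
scene knob_grip 0.57 220.8256 155.2896 [ 0.565 -0.226  0.123]
   box [214.6816 149.184  226.304  159.8976] 0.43
scene setting_table 0.64 239.0016 201.216 [0.612 0.042 0.102]
   box [195.584  149.9136 289.0752 238.6176] 0.65
side level 0.66 225.3824 157.5168 [0.492 0.277 0.004]
side plate_top 0.69 261.4784 208.704 [ 0.555 -0.035  0.076]
   box [213.9136 163.008  322.2016 290.6112] 0.6
side knob_grip 0.89 283.2896 267.1104 [ 0.557 -0.268  0.125]
   box [269.8752 253.7088 293.888  271.9104] 0.68
side setting_table 0.75 262.5024 223.488 [ 0.545 -0.089  0.074]
   box [212.2752 161.2032 323.1744 290.112 ] 0.66
[[ 2.10503196e-04 -9.62407569e-01 -2.71609329e-01  7.92486978e-02]
 [ 9.99999040e-01  5.74630379e-04 -1.26109671e-03  7.64346601e-04]
 [ 1.36976399e-03 -2.71608803e-01  9.62406765e-01 -1.77977742e-01]
 [ 0.00000000e+00  0.00000000e+00  0.00000000e+00  1.00000000e+00]] 267.9602112526991
wrist plate_top 0.94 261.7856 218.11199999999997 [ 0.558 -0.04   0.072]
   box [143.5136  58.4832 384.9216 355.0848] 0.8
   box [138.2912  58.7136 385.0752 355.8144] 0.4
wrist setting_table 0.83 260.1984 201.4848 [ 0.557 -0.018  0.073]
   box [139.52    61.5936 382.5152 355.2   ] 0.82
```

View pics/scene0.png

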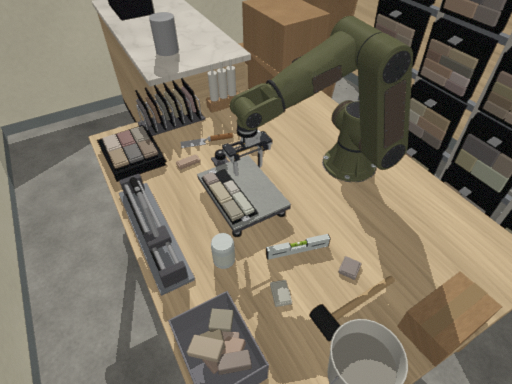

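View pics/side0.png

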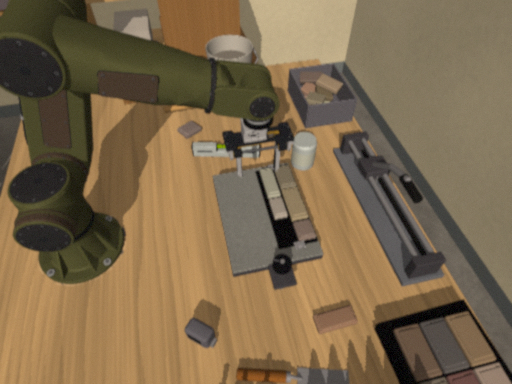

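View pics/wrist0.png

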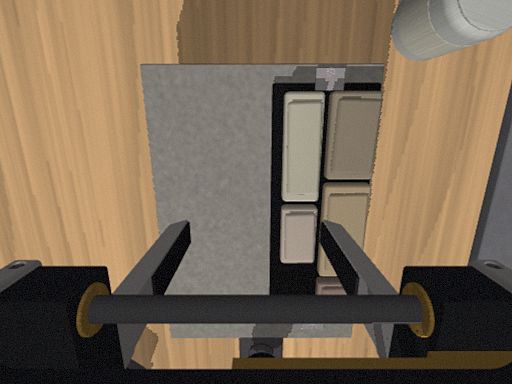

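```bash
python3 - <<'E'
from h import *
for n in ['scene','side','wrist']:
    Z=np.load(f'/tmp/{n}0.npz'); W=Z['W']; d=Z['d']; im=Z['im'].astype(int)
    ok=d>0
    # plate grey
    sat=im.max(-1)-im.min(-1)
    m=ok&(abs(W[...,2]-.075)<.008)&(abs(W[...,0]-.56)<.2)&(abs(W[...,1]+.04)<.25)&(sat<18)
    P=W[m]
    if len(P)>50:
        A=np.c_[P[:,:2]-[.5,-.05],np.ones(len(P))]; c=np.linalg.lstsq(A,P[:,2],rcond=None)[0]
        r=cv2.minAreaRect(P[:,:2].astype(np.float32)*1000)
        print(n,len(P),'plane',c.round(4),'rect',r, cv2.boxPoints(r).round(0).tolist())
    m=ok&(W[...,2]>.046)&(W[...,2]<.056)&(abs(W[...,0]-.5)<.2)&(abs(W[...,1]-.3)<.12)
    P=W[m]
    if len(P)>20:
        r=cv2.minAreaRect(P[:,:2].astype(np.float32)*1000); print(n,'level',len(P),r,np.median(P[:,2]),cv2.boxPoints(r).round(0).tolist())
    m=ok&(W[...,2]>.085)&(W[...,2]<.135)&(abs(W[...,0]-.55)<.06)&(abs(W[...,1]+.24)<.06)
    P=W[m]; 
    if len(P)>5: print(n,'knob',len(P),P.mean(0),P.min(0),P.max(0))
E
```

```text
scene 2473 plane [0.0103 0.0075 0.0743] rect ((556.2615356445312, -70.10842895507812), (261.4147644042969, 424.0135192871094), 0.04881573095917702) [[425.0, 142.0], [426.0, -282.0], [687.0, -282.0], [687.0, 142.0]]
scene level 325 ((496.6775207519531, 297.07366943359375), (29.365577697753906, 249.13003540039062), 74.60391998291016) 0.05012869873901893 [[373.0, 316.0], [613.0, 250.0], [621.0, 278.0], [380.0, 344.0]]
scene knob 98 [ 0.56108723 -0.23864054  0.11620181] [ 0.53748265 -0.27313732  0.09858014] [ 0.58298232 -0.21983475  0.1265641 ]
side 5548 plane [0.0223 0.013  0.0744] rect ((594.1321411132812, -48.71113586425781), (482.87139892578125, 326.96441650390625), 89.68464660644531) [[429.0, -289.0], [756.0, -291.0], [759.0, 192.0], [432.0, 194.0]]
side level 200 ((498.7004089355469, 294.6265563964844), (30.767810821533203, 248.0436553955078), 75.07218933105469) 0.05034682340788345 [[375.0, 312.0], [615.0, 248.0], [622.0, 278.0], [383.0, 341.0]]
side knob 330 [ 0.55787874 -0.25361392  0.11829677] [ 0.53418702 -0.27495789  0.0938786 ] [ 0.58385866 -0.22280404  0.1275801 ]
wrist 36046 plane [0.0192 0.0104 0.0725] rect ((594.7548828125, -31.791061401367188), (331.3876037597656, 452.54248046875), 0.16328851878643036) [[428.0, 194.0], [430.0, -259.0], [761.0, -258.0], [760.0, 195.0]]
wrist knob 86 [ 0.55792591 -0.22528102  0.09668618] [ 0.54240573 -0.23040295  0.09187303] [ 0.57480929 -0.22222412  0.10165412]
```

Emit:
servo_tool:
  rows:
    - [-0.01,0.04,0,0,0,0.12,1]
    - [-0.02,0.08,0,0,0,0.24,1]
    - [-0.03,0.12,0,0,0,0.36,1]
    - [-0.04,0.16,0,0,0,0.48,1]
    - [-0.052,0.2,0,0,0,0.6,1]
    - [-0.052,0.23,0,0,0,0.72,1]
    - [-0.052,0.26,0,0,0,0.84,1]
    - [-0.052,0.296,0,0,0,0.96,1]
  newtons: 25

```text
time_s: 2.17
ee_pos: [0.4977, 0.2972, 0.2057]
eef_rot: [3.141, 0.0, 2.537]
force: [0.8, 0.0, 0.7]
grip_width: 0.094
```

Emit:
servo_tool:
  rows:
    - [0,0,0,0,0,0.12,1]
    - [0,0,0,0,0,0.24,1]
    - [0,0,0,0,0,0.345,1]
    - [0,0,0,0,0,0.345,1]
    - [0,0,0,0,0,0.345,1]
    - [0,0,0,0,0,0.345,1]
    - [0,0,0,0,0,0.345,1]
    - [0,0,0,0,0,0.345,1]

```text
time_s: 2.83
ee_pos: [0.4977, 0.2971, 0.2058]
eef_rot: [3.141, 0.0, 2.88]
force: [0.4, 0.2, 0.4]
grip_width: 0.0938
```

```bash
cat > lev.py <<'E'
from h import *
import sys
p=shot('wrist',sys.argv[1]); W=cloud(p); d=p['depth']; z=float(sys.argv[2])
o=p['obs']; print(o['time_s'],o['ee_pos'].round(4),o['eef_rot'].round(4),o['force'].round(2),o['grip_width'],o['qpos'].round(3))
e=o['ee_pos']
m=(d>0)&(abs(W[...,2]-z)<.006)&(np.hypot(W[...,0]-e[0],W[...,1]-e[1])<.22)
m=cv2.morphologyEx(m.astype(np.uint8),cv2.MORPH_OPEN,np.ones((5,5)))
n,l,s,c=cv2.connectedComponentsWithStats(m)
for i in range(1,n):
    if s[i,4]>300:
        P=W[l==i]; r=cv2.minAreaRect(P[:,:2].astype(np.float32)*1000); print(s[i,:],r,P.mean(0).round(4))
E
python3 lev.py w1 0.05
```

```text
2.8333 [0.4977 0.2971 0.2058] [3.1413e+00 4.0000e-04 2.8798e+00] [0.44 0.22 0.35] 0.09376745087802729 [ 0.475  0.366  1.433 -0.     1.342 -0.834]
[ 242   78   21  191 3109] ((497.54815673828125, 294.06793212890625), (24.0109920501709, 248.60240173339844), 75.0206298828125) [0.4854 0.2975 0.0482]
```

View pics/w1.png

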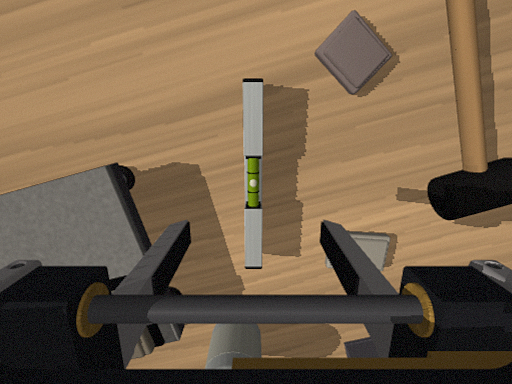

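Emit:
servo_tool:
  rows:
    - [0,-0.003,-0.035,0,0,0,1]
    - [0,-0.003,-0.07,0,0,0,1]
    - [0,-0.003,-0.105,0,0,0,1]
    - [0,-0.003,-0.135,0,0,0,1]
    - [0,-0.003,-0.16,0,0,0,1]
    - [0,-0.003,-0.18,0,0,0,1]
    - [0,-0.003,-0.188,0,0,0,1]
    - [0,-0.003,-0.188,0,0,0,1]

```text
time_s: 3.55
ee_pos: [0.497, 0.2937, 0.0162]
eef_rot: [-3.14, -0.002, 2.88]
force: [-1.0, -0.5, -0.1]
grip_width: 0.0941
```

Emit:
servo_tool:
  rows:
    - [0,0,0,0,0,0,-1]
    - [0,0,0,0,0,0,-1]
    - [0,0,0,0,0,0,-1]
    - [0,0,0,0,0,0,-1]
    - [0,0,0,0,0,0,-1]
    - [0,0,0,0,0,0,-1]
    - [0,0,0,0,0,0,-1]
    - [0,0,0,0,0,0,-1]

```text
time_s: 4.22
ee_pos: [0.497, 0.2937, 0.0163]
eef_rot: [-3.14, -0.002, 2.88]
force: [0.2, 0.8, -0.4]
grip_width: 0.0442
```

Emit:
servo_tool:
  rows:
    - [0,0,0,0,0,0,-1]
    - [0,0,0,0,0,0,-1]
    - [0,0,0,0,0,0,-1]
    - [0,0,0,0,0,0,-1]
    - [0,0,0,0,0,0,-1]
    - [0,0,0,0,0,0,-1]
    - [0,0,0,0,0,0,-1]
    - [0,0,0,0,0,0,-1]

```text
time_s: 4.88
ee_pos: [0.497, 0.2938, 0.0163]
eef_rot: [-3.14, -0.002, 2.88]
force: [0.5, 1.1, -0.7]
grip_width: 0.0239
```

Emit:
servo_tool:
  rows:
    - [0,0,0.02,0,0,0,-1]
    - [0,0,0.05,0,0,0,-1]
    - [0,0,0.08,0,0,0,-1]
    - [0,0,0.11,0,0,0,-1]
    - [0,0,0.14,0,0,0,-1]
    - [0,0,0.16,0,0,0,-1]
    - [0,0,0.17,0,0,0,-1]
    - [0,0,0.17,0,0,0,-1]

```text
time_s: 5.55
ee_pos: [0.4975, 0.294, 0.1879]
eef_rot: [3.141, 0.0, 2.879]
force: [-0.4, 0.4, -2.0]
grip_width: 0.0239
```

Emit:
servo_tool:
  rows:
    - [0,-0.02,0,0,0,-0.07,-1]
    - [0,-0.05,0,0,0,-0.17,-1]
    - [0,-0.085,0,0,0,-0.28,-1]
    - [0,-0.12,0,0,0,-0.39,-1]
    - [0,-0.155,0,0,0,-0.5,-1]
    - [0,-0.19,0,0,0,-0.61,-1]
    - [0,-0.225,0,0,0,-0.72,-1]
    - [0,-0.26,0,0,0,-0.83,-1]

```text
time_s: 6.22
ee_pos: [0.4964, 0.0323, 0.1859]
eef_rot: [-3.139, -0.001, 2.044]
force: [0.6, -0.1, -2.5]
grip_width: 0.0241
```

Emit:
servo_tool:
  rows:
    - [-0.002,-0.02,0,0,0,-0.1,-1]
    - [-0.004,-0.04,0,0,0,-0.2,-1]
    - [-0.004,-0.06,0,0,0,-0.3,-1]
    - [-0.004,-0.074,0,0,0,-0.4,-1]
    - [-0.004,-0.077,0,0,0,-0.475,-1]
    - [-0.004,-0.077,0,0,0,-0.48,-1]
    - [-0.004,-0.077,0,0,0,-0.48,-1]
    - [-0.004,-0.077,0,0,0,-0.48,-1]

```text
time_s: 6.88
ee_pos: [0.4921, -0.0442, 0.185]
eef_rot: [-3.138, -0.001, 1.567]
force: [-0.5, -0.1, -3.5]
grip_width: 0.0242
```

```bash
python3 lev.py w2 0.22
python3 - <<'E'
from h import *
p=shot('side','s2'); W=cloud(p)
E
```

```text
6.8833 [ 0.4921 -0.0442  0.185 ] [-3.1376e+00 -1.3000e-03  1.5672e+00] [-0.54 -0.06 -3.54] 0.024202857275325642 [-1.640e-01  1.960e-01  1.699e+00  1.000e-03  1.250e+00 -1.610e-01]
[ 230   21   50  180 8117] ((492.7028503417969, 34.653255462646484), (90.96697998046875, 24.169126510620117), 89.69815063476562) [0.4927 0.039  0.2173]
[ 246  204   18   90 1436] ((492.3684387207031, -42.77262878417969), (10.700486183166504, 60.352081298828125), 0.2724609375) [ 0.4924 -0.0411  0.2158]
[ 237  323   36   34 1222] ((492.506103515625, -107.58390808105469), (29.251628875732422, 24.065431594848633), 88.85385131835938) [ 0.4923 -0.1071  0.2174]
```

View pics/w2.png

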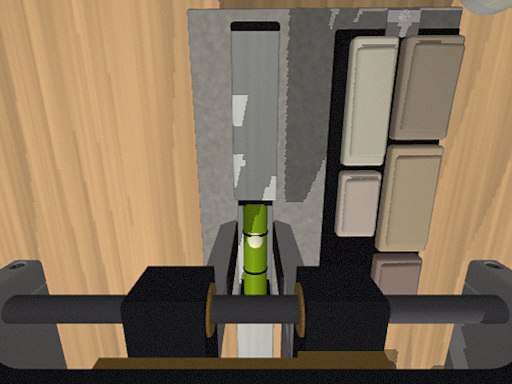

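View pics/s2.png

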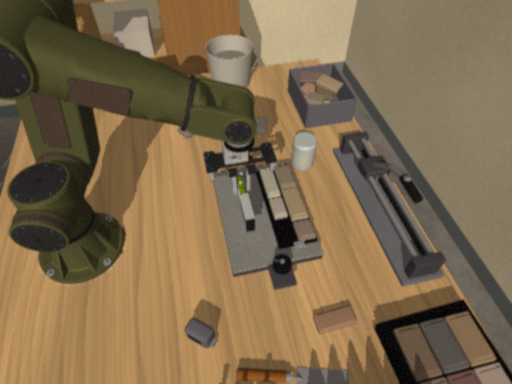

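Emit:
servo_tool:
  rows:
    - [0.001,0,-0.025,0,0,0,-1]
    - [0.001,0,-0.045,0,0,0,-1]
    - [0.001,0,-0.06,0,0,0,-1]
    - [0.001,0,-0.07,0,0,0,-1]
    - [0.001,0,-0.078,0,0,0,-1]
    - [0.001,0,-0.084,0,0,0,-1]
    - [0.001,0,-0.087,0,0,0,-1]
    - [0.001,0,-0.087,0,0,0,-1]

```text
time_s: 7.65
ee_pos: [0.4933, -0.0441, 0.0983]
eef_rot: [-3.138, -0.001, 1.567]
force: [-0.7, 1.1, -2.9]
grip_width: 0.0235
```

Emit:
servo_tool:
  rows:
    - [0,0,-0.0005,0,0,0,-1]
    - [0,0,-0.001,0,0,0,-1]
    - [0,0,-0.0015,0,0,0,-1]
    - [0,0,-0.002,0,0,0,-1]
    - [0,0,-0.0025,0,0,0,-1]
    - [0,0,-0.003,0,0,0,-1]
    - [0,0,-0.0035,0,0,0,-1]
    - [0,0,-0.004,0,0,0,-1]

```text
time_s: 8.32
ee_pos: [0.4933, -0.0441, 0.0943]
eef_rot: [-3.138, -0.001, 1.567]
force: [-0.0, -0.3, -3.0]
grip_width: 0.0245
```

Emit:
servo_tool:
  rows:
    - [0,0,-0.0005,0,0,0,-1]
    - [0,0,-0.001,0,0,0,-1]
    - [0,0,-0.0015,0,0,0,-1]
    - [0,0,-0.002,0,0,0,-1]
    - [0,0,-0.002,0,0,0,-1]
    - [0,0,-0.002,0,0,0,-1]
    - [0,0,-0.002,0,0,0,-1]
    - [0,0,-0.002,0,0,0,-1]

```text
time_s: 8.98
ee_pos: [0.4933, -0.0441, 0.0923]
eef_rot: [-3.138, -0.001, 1.567]
force: [0.1, 1.5, -2.7]
grip_width: 0.024
```

Emit:
servo_tool:
  rows:
    - [0,0,-0.0005,0,0,0,-1]
    - [0,0,-0.001,0,0,0,-1]
    - [0,0,-0.0015,0,0,0,-1]
    - [0,0,-0.0015,0,0,0,-1]
    - [0,0,-0.0015,0,0,0,-1]
    - [0,0,-0.0015,0,0,0,-1]
    - [0,0,-0.0015,0,0,0,-1]
    - [0,0,-0.0015,0,0,0,-1]

```text
time_s: 9.65
ee_pos: [0.4934, -0.0442, 0.0909]
eef_rot: [-3.138, -0.001, 1.567]
force: [0.2, -1.1, -1.2]
grip_width: 0.0237
```

Emit:
servo_tool:
  rows:
    - [0,0,-0.0005,0,0,0,-1]
    - [0,0,-0.001,0,0,0,-1]
    - [0,0,-0.001,0,0,0,-1]
    - [0,0,-0.001,0,0,0,-1]
    - [0,0,-0.001,0,0,0,-1]
    - [0,0,-0.001,0,0,0,-1]
    - [0,0,-0.001,0,0,0,-1]
    - [0,0,-0.001,0,0,0,-1]

```text
time_s: 10.32
ee_pos: [0.4934, -0.0442, 0.0899]
eef_rot: [-3.139, -0.001, 1.567]
force: [0.6, -2.4, 0.6]
grip_width: 0.024
```

Emit:
servo_tool:
  rows:
    - [0,0,0,0,0,0,0.4]
    - [0,0,0,0,0,0,0.4]
    - [0,0,0,0,0,0,0.4]
    - [0,0,0,0,0,0,0.4]
    - [0,0,0,0,0,0,0.4]
    - [0,0,0,0,0,0,0.4]
    - [0,0,0,0,0,0,0.4]
    - [0,0,0,0,0,0,0.4]

```text
time_s: 10.98
ee_pos: [0.4934, -0.0442, 0.0899]
eef_rot: [-3.139, -0.001, 1.567]
force: [0.3, 0.2, 0.7]
grip_width: 0.0654
```

Emit:
servo_tool:
  rows:
    - [0,-0.01,0.03,0,0,0,0.4]
    - [0,-0.03,0.06,0,0,0,0.4]
    - [0,-0.05,0.09,0,0,0,0.4]
    - [0,-0.07,0.11,0,0,0,0.4]
    - [0,-0.09,0.11,0,0,0,0.4]
    - [0,-0.1,0.11,0,0,0,0.4]
    - [0,-0.1,0.11,0,0,0,0.4]
    - [0,-0.1,0.11,0,0,0,0.4]

```text
time_s: 11.65
ee_pos: [0.493, -0.1439, 0.199]
eef_rot: [-3.137, -0.002, 1.566]
force: [0.7, 0.4, 0.0]
grip_width: 0.0656
```

```bash
python3 lev.py w3 0.125
python3 - <<'E'
import cv2
im=cv2.imread('pics/w3.png'); cv2.imwrite('pics/w3z.png',cv2.resize(im[130:380,150:350],None,fx=3,fy=2.4,interpolation=cv2.INTER_CUBIC))
E
```

```text
11.65 [ 0.493  -0.1439  0.199 ] [-3.1371e+00 -1.8000e-03  1.5661e+00] [0.7  0.41 0.03] 0.06558328940057966 [-0.355  0.227  1.628  0.     1.291 -0.351]
[ 241    0   29   54 1510] ((493.72015380859375, 9.457468032836914), (39.381160736083984, 23.501184463500977), 88.86347198486328) [0.4936 0.0097 0.1225]
[250  56  10  59 500] ((493.16973876953125, -36.55427551269531), (48.596923828125, 8.147786140441895), 89.98306274414062) [ 0.4935 -0.0356  0.1207]
[ 243  136   25   89 2093] ((493.268798828125, -125.02217864990234), (89.24476623535156, 23.70001983642578), 89.02203369140625) [ 0.4932 -0.1217  0.1209]
```

View pics/w3.png

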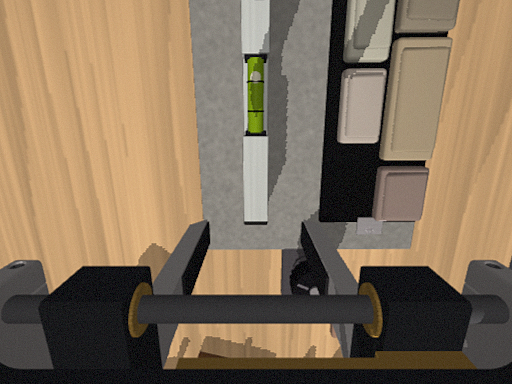

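Emit:
servo_tool:
  rows:
    - [0.01,-0.015,0.01,0,0,0.12,0.6]
    - [0.02,-0.03,0.01,0,0,0.24,0.6]
    - [0.03,-0.045,0.01,0,0,0.36,0.6]
    - [0.04,-0.06,0.01,0,0,0.48,0.6]
    - [0.05,-0.075,0.01,0,0,0.6,0.6]
    - [0.06,-0.09,0.01,0,0,0.72,0.6]
    - [0.066,-0.104,0.01,0,0,0.84,0.6]
    - [0.066,-0.104,0.01,0,0,0.96,0.6]

```text
time_s: 12.37
ee_pos: [0.5598, -0.248, 0.2077]
eef_rot: [-3.137, -0.003, 2.533]
force: [-0.5, 0.9, 0.3]
grip_width: 0.0753
```

Emit:
servo_tool:
  rows:
    - [0,0,0,0,0,0.12,0.6]
    - [0,0,0,0,0,0.24,0.6]
    - [0,0,0,0,0,0.36,0.6]
    - [0,0,0,0,0,0.48,0.6]
    - [0,0,0,0,0,0.6,0.6]
    - [0,0,0,0,0,0.72,0.6]
    - [0,0,0,0,0,0.84,0.6]
    - [0,0,0,0,0,0.84,0.6]

```text
time_s: 13.03
ee_pos: [0.56, -0.2467, 0.2071]
eef_rot: [-3.138, -0.004, -2.903]
force: [0.6, 0.1, -0.2]
grip_width: 0.0751
```

```bash
python3 lev.py w4 0.121; python3 - <<'E'
from h import *
p=shot('wrist');print([ (r['p'],np.array(r['at'])*[512,384]) for r in cams.place_of(p,'knob_grip')])
np.save('/tmp/k.npy',cloud(p))
E
```

```text
13.0333 [ 0.56   -0.2467  0.2071] [-3.1376 -0.0042 -2.9033] [ 0.58  0.11 -0.16] 0.07512475858850555 [-0.472  0.439  1.329 -0.006  1.375 -2.28 ]
[ 343  142  130   48 2743] ((493.3987731933594, -103.32744598388672), (135.88475036621094, 23.94754409790039), 89.8330078125) [ 0.4933 -0.1123  0.1205]
[ 230  173   46   44 1638] ((558.6950073242188, -249.95945739746094), (47.401424407958984, 46.930973052978516), 15.06007194519043) [ 0.5571 -0.2498  0.1196]
[(0.89, array([251.904 , 193.9968]))]
```

View pics/w4.png

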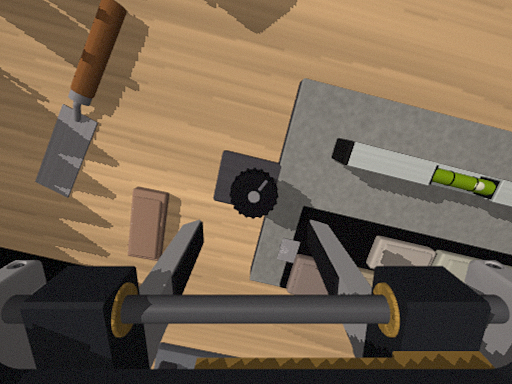

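Emit:
servo_tool:
  rows:
    - [-0.0015,-0.003,-0.02,0,0,0,0.6]
    - [-0.0015,-0.003,-0.045,0,0,0,0.6]
    - [-0.0015,-0.003,-0.07,0,0,0,0.6]
    - [-0.0015,-0.003,-0.09,0,0,0,0.6]
    - [-0.0015,-0.003,-0.105,0,0,0,0.6]
    - [-0.0015,-0.003,-0.113,0,0,0,0.6]
    - [-0.0015,-0.003,-0.115,0,0,0,0.6]
    - [-0.0015,-0.003,-0.115,0,0,0,0.6]

```text
time_s: 13.85
ee_pos: [0.5585, -0.2502, 0.0924]
eef_rot: [-3.137, -0.004, -2.915]
force: [-1.0, 0.6, 0.3]
grip_width: 0.075
```

Emit:
servo_tool:
  rows:
    - [0,0,0,0,0,0,-1]
    - [0,0,0,0,0,0,-1]
    - [0,0,0,0,0,0,-1]
    - [0,0,0,0,0,0,-1]
    - [0,0,0,0,0,0,-1]
    - [0,0,0,0,0,0,-1]
    - [0,0,0,0,0,0,-1]
    - [0,0,0,0,0,0,-1]
  newtons: 25

```text
time_s: 14.52
ee_pos: [0.5584, -0.2491, 0.0929]
eef_rot: [-3.139, -0.004, -2.915]
force: [-3.1, 8.0, 5.4]
grip_width: 0.0473
```

Emit:
servo_tool:
  rows:
    - [0,0.0005,0,0,0,-0.1,-1]
    - [0,0.001,0,0,0,-0.2,-1]
    - [0,0.001,0,0,0,-0.32,-1]
    - [0,0.001,0,0,0,-0.44,-1]
    - [0,0.001,0,0,0,-0.56,-1]
    - [0,0.001,0,0,0,-0.68,-1]
    - [0,0.001,0,0,0,-0.8,-1]
    - [0,0.001,0,0,0,-0.92,-1]

```text
time_s: 15.18
ee_pos: [0.5584, -0.249, 0.093]
eef_rot: [-3.138, -0.003, 2.442]
force: [0.3, -7.1, -2.5]
grip_width: 0.0474
```

```bash
python3 lev.py w5 0.121
```

```text
15.1833 [ 0.5584 -0.249   0.093 ] [-3.1382e+00 -2.8000e-03  2.4419e+00] [ 0.29 -7.07 -2.46] 0.04738938254017394 [-0.478  0.544  1.448 -0.003  1.153 -1.348]
[ 277    0  134   92 5540] ((493.3896179199219, -137.68028259277344), (65.29130554199219, 23.9844913482666), 89.78519439697266) [ 0.4944 -0.1434  0.1216]
[ 197  209  116   73 4766] ((553.7451782226562, -249.59780883789062), (60.336944580078125, 52.036319732666016), 18.006370544433594) [ 0.5567 -0.2471  0.1197]
```

View pics/w5.png

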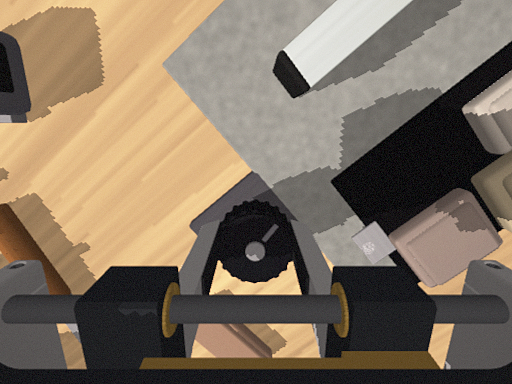

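Emit:
servo_tool:
  rows:
    - [0,-0.0005,0,0,0,-0.12,-1]
    - [0,-0.0005,0,0,0,-0.24,-1]
    - [0,-0.0005,0,0,0,-0.36,-1]
    - [0,-0.0005,0,0,0,-0.48,-1]
    - [0,-0.0005,0,0,0,-0.6,-1]
    - [0,-0.0005,0,0,0,-0.72,-1]
    - [0,-0.0005,0,0,0,-0.84,-1]
    - [0,-0.0005,0,0,0,-0.96,-1]

```text
time_s: 15.9
ee_pos: [0.5583, -0.2491, 0.093]
eef_rot: [-3.138, -0.003, 1.466]
force: [-0.5, 2.3, -0.1]
grip_width: 0.0479
```

Emit:
servo_tool:
  rows:
    - [0,0,0,0,0,-0.12,-1]
    - [0,0,0,0,0,-0.24,-1]
    - [0,0,0,0,0,-0.36,-1]
    - [0,0,0,0,0,-0.48,-1]
    - [0,0,0,0,0,-0.6,-1]
    - [0,0,0,0,0,-0.72,-1]
    - [0,0,0,0,0,-0.84,-1]
    - [0,0,0,0,0,-0.96,-1]

```text
time_s: 16.57
ee_pos: [0.5582, -0.2491, 0.093]
eef_rot: [-3.138, -0.003, 0.5]
force: [-0.2, 0.7, -2.6]
grip_width: 0.0479
```

```bash
python3 lev.py w6 0.121;  python3 - <<'E'
from h import *
p=shot('side'); cv2.imwrite('pics/s6.png',cv2.resize(p['image'][160:290,205:335,::-1],None,fx=4,fy=4,interpolation=cv2.INTER_CUBIC))
p=shot('scene'); cv2.imwrite('pics/c6.png',cv2.resize(p['image'][140:250,185:305,::-1],None,fx=5,fy=5,interpolation=cv2.INTER_CUBIC))
E
```

```text
16.5667 [ 0.5582 -0.2491  0.093 ] [-3.1376 -0.0032  0.5002] [-0.19  0.72 -2.61] 0.0478505783067256 [-0.482  0.543  1.451  0.005  1.15   0.587]
[   0  209  106   82 4214] ((493.8267517089844, -134.30435180664062), (69.58514404296875, 26.123945236206055), 89.97183227539062) [ 0.4979 -0.1382  0.1228]
[ 197  209  116   73 4760] ((563.26171875, -250.7422332763672), (52.17921447753906, 60.82146453857422), 60.09419631958008) [ 0.5612 -0.2474  0.1198]
```

View pics/w6.png

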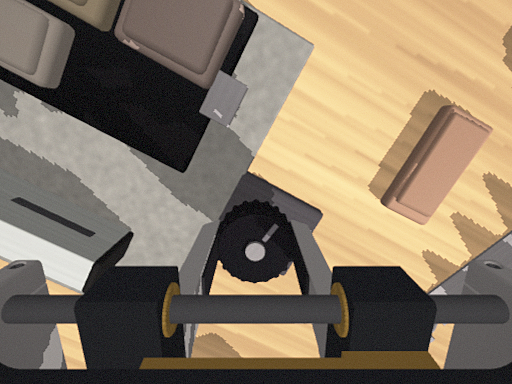

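View pics/s6.png

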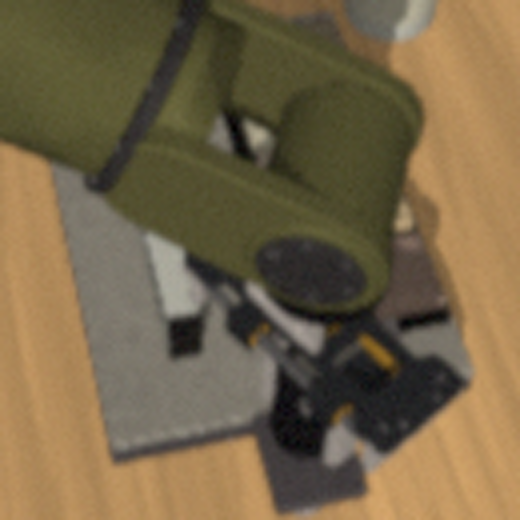

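View pics/c6.png

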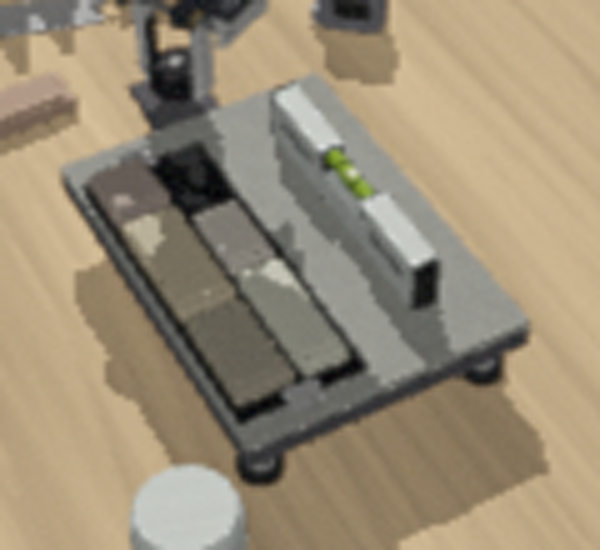

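Emit:
servo_tool:
  rows:
    - [0,0,0,0,0,0,-1]
    - [0,0,0,0,0,0,-1]
    - [0,0,0,0,0,0,-1]
    - [0,0,0,0,0,0,-1]
    - [0,0,0,0,0,0,-1]
    - [0,0,0,0,0,0,-1]
    - [0,0,0,0,0,0,-1]
    - [0,0,0,0,0,0,-1]

```text
time_s: 17.38
ee_pos: [0.5582, -0.249, 0.093]
eef_rot: [-3.138, -0.003, 0.509]
force: [-0.4, 1.1, -2.0]
grip_width: 0.0478
```

```bash
cat > bub.py <<'E'
from h import *
import sys
ims=[]
for i in range(3):
    p=shot('scene'); ims.append(p['image'].astype(float))
im=np.mean(ims,0)
# project world line of the level top, x=.4932, y from -.01 to -.08, z=.125
Rm=cv2.Rodrigues(np.array(p['rvec'],float))[0]
K=np.array([[p['fx'],0,p['cx']],[0,p['fy'],p['cy']],[0,0,1]])
def proj(P): return cv2.projectPoints(np.array(P,float),np.array(p['rvec'],float),np.array(p['tvec'],float),K,None)[0][:,0]
xs=np.arange(-.006,.0061,.001); ys=np.arange(.005,-.0951,-.001)
cols=[]
G=np.zeros((len(xs),len(ys),2),np.float32)
for i,x in enumerate(xs): G[i]=proj([[.4932+x,y,.1225] for y in ys])
s=cv2.remap(im.astype(np.float32),G[...,0],G[...,1],cv2.INTER_CUBIC)
cv2.imwrite('pics/%s_strip.png'%sys.argv[1],cv2.resize(s[:,:,::-1],None,fx=7,fy=14,interpolation=cv2.INTER_NEAREST))
uv=proj([[.4932,-.043,.1225]])[0]; print(uv, proj([[.4932,-.033,.1225]])[0]-uv)
u,v=uv.astype(int); cv2.imwrite('pics/%s.png'%sys.argv[1],cv2.resize(im[v-22:v+23,u-30:u+31,::-1],None,fx=12,fy=12,interpolation=cv2.INTER_CUBIC))
E
python3 bub.py b7
```

```text
[254.49191741 174.23778135] [1.17866405 1.42863519][ WARN:0@11.138] global loadsave.cpp:1063 imwrite_ Unsupported depth image for selected encoder is fallbacked to CV_8U.
```

View pics/b7.png

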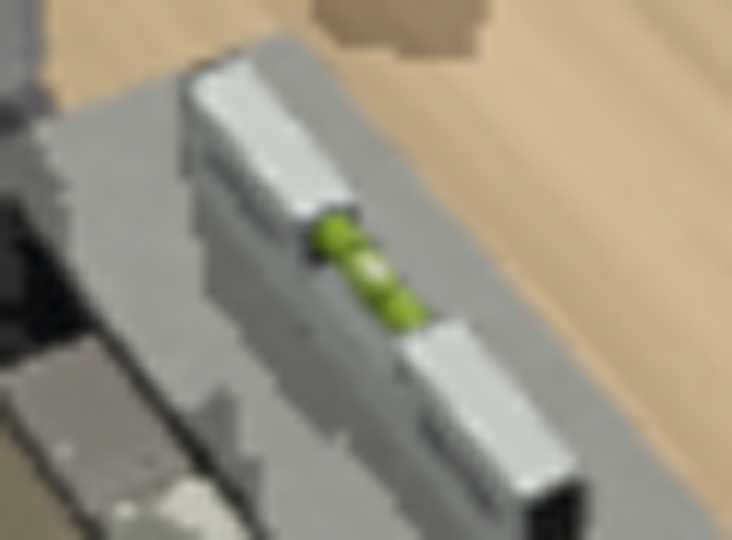

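View pics/b7_strip.png

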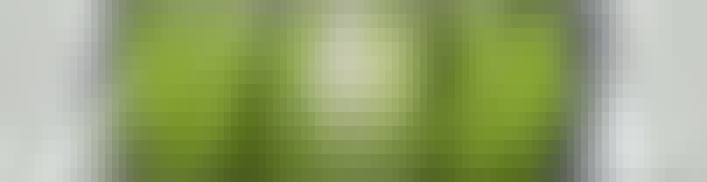

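Emit:
servo_tool:
  rows:
    - [0,0,0,0,0,0,0.6]
    - [0,0,0,0,0,0,0.6]
    - [0,0,0,0,0,0,0.6]
    - [0,0,0,0,0,0,0.6]
    - [0,0,0,0,0,0,0.6]
    - [0,0,0,0,0,0,0.6]
    - [0,0,0,0,0,0,0.6]
    - [0,0,0,0,0,0,0.6]

```text
time_s: 18.2
ee_pos: [0.5582, -0.2491, 0.093]
eef_rot: [-3.138, -0.003, 0.509]
force: [0.1, -1.2, -0.2]
grip_width: 0.0755
```

Emit:
servo_tool:
  rows:
    - [0,0,0.025,0,0,0,0.6]
    - [0,0,0.06,0,0,0,0.6]
    - [0,0,0.09,0,0,0,0.6]
    - [0,0,0.11,0,0,0.1,0.6]
    - [-0.01,0.02,0.12,0,0,0.22,0.6]
    - [-0.025,0.05,0.12,0,0,0.34,0.6]
    - [-0.04,0.08,0.12,0,0,0.46,0.6]
    - [-0.055,0.11,0.12,0,0,0.58,0.6]

```text
time_s: 18.87
ee_pos: [0.5022, -0.138, 0.2129]
eef_rot: [-3.138, -0.003, 1.094]
force: [0.6, 0.1, 0.6]
grip_width: 0.0752
```

Emit:
servo_tool:
  rows:
    - [-0.01,0.03,0,0,0,0.12,0.4]
    - [-0.01,0.05,0,0,0,0.24,0.2]
    - [-0.01,0.055,0,0,0,0.36,0]
    - [-0.01,0.055,0,0,0,0.48,-0.2]
    - [-0.01,0.055,0,0,0,0.48,-0.4]
    - [-0.01,0.055,0,0,0,0.48,-0.6]
    - [-0.01,0.055,0,0,0,0.48,-0.8]
    - [-0.01,0.055,0,0,0,0.48,-1]

```text
time_s: 19.53
ee_pos: [0.4923, -0.0833, 0.2129]
eef_rot: [-3.138, -0.003, 1.571]
force: [-0.9, 0.2, 0.9]
grip_width: 0.0253
```

```bash
python3 lev.py w8 0.125; python3 - <<'E'
import cv2
im=cv2.imread('pics/w8.png'); cv2.imwrite('pics/w8z.png',cv2.resize(im[100:300,200:310],None,fx=3,fy=3,interpolation=cv2.INTER_CUBIC))
E
```

```text
19.5333 [ 0.4923 -0.0833  0.2129] [-3.1377 -0.0034  1.5711] [-0.94  0.18  0.93] 0.02532300195600434 [-0.242  0.183  1.648  0.002  1.315 -0.243]
[ 244   18   27  252 5320] ((493.4754638671875, -43.11065673828125), (248.50572204589844, 23.721439361572266), 89.79471588134766) [ 0.4934 -0.0265  0.1234]
```

View pics/w8.png

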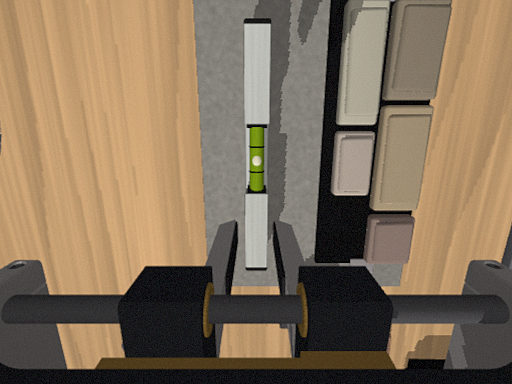

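View pics/w8z.png

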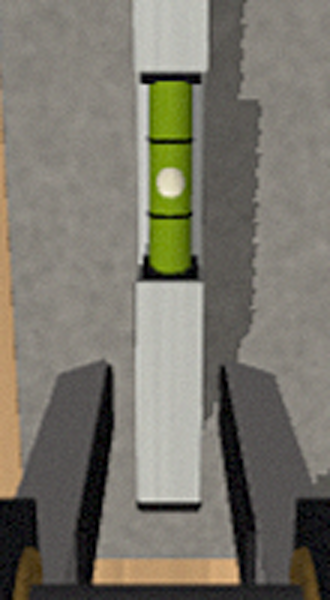

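Emit:
servo_tool:
  rows:
    - [0.001,0,0,0,0,0,-1]
    - [0.001,0,-0.02,0,0,0,-1]
    - [0.001,0,-0.04,0,0,0,-1]
    - [0.001,0,-0.055,0,0,0,-1]
    - [0.001,0,-0.068,0,0,0,-1]
    - [0.001,0,-0.077,0,0,0,-1]
    - [0.001,0,-0.082,0,0,0,-1]
    - [0.001,0,-0.082,0,0,0,-1]

```text
time_s: 20.25
ee_pos: [0.493, -0.0833, 0.1302]
eef_rot: [-3.136, -0.004, 1.571]
force: [0.0, 0.4, -0.7]
grip_width: 0.0004
```

Emit:
servo_tool:
  rows:
    - [0,0,-0.0003,0,0,0,-1]
    - [0,0,-0.0006,0,0,0,-1]
    - [0,0,-0.0009,0,0,0,-1]
    - [0,0,-0.0012,0,0,0,-1]
    - [0,0,-0.0016,0,0,0,-1]
    - [0,0,-0.002,0,0,0,-1]
    - [0,0,-0.0025,0,0,0,-1]
    - [0,0,-0.003,0,0,0,-1]

```text
time_s: 20.92
ee_pos: [0.493, -0.0833, 0.1271]
eef_rot: [-3.137, -0.004, 1.571]
force: [-0.8, 0.2, -0.2]
grip_width: 0.0004
```

Emit:
servo_tool:
  rows:
    - [0,0,-0.0002,0,0,0,-1]
    - [0,0,-0.0004,0,0,0,-1]
    - [0,0,-0.0006,0,0,0,-1]
    - [0,0,-0.0008,0,0,0,-1]
    - [0,0,-0.001,0,0,0,-1]
    - [0,0,-0.001,0,0,0,-1]
    - [0,0,-0.001,0,0,0,-1]
    - [0,0,-0.001,0,0,0,-1]

```text
time_s: 21.58
ee_pos: [0.493, -0.0833, 0.1262]
eef_rot: [-3.137, -0.004, 1.571]
force: [-0.8, -1.1, -0.4]
grip_width: 0.0005
```

Emit:
servo_tool:
  rows:
    - [0,0,-0.0002,0,0,0,-1]
    - [0,0,-0.0004,0,0,0,-1]
    - [0,0,-0.0006,0,0,0,-1]
    - [0,0,-0.0008,0,0,0,-1]
    - [0,0,-0.001,0,0,0,-1]
    - [0,0,-0.001,0,0,0,-1]
    - [0,0,-0.001,0,0,0,-1]
    - [0,0,-0.001,0,0,0,-1]

```text
time_s: 22.25
ee_pos: [0.4931, -0.0833, 0.1254]
eef_rot: [-3.137, -0.004, 1.571]
force: [-1.6, 0.1, 4.9]
grip_width: 0.0002
```

Emit:
servo_tool:
  rows:
    - [0,0,-0.0001,0,0,0,-1]
    - [0,0,-0.0002,0,0,0,-1]
    - [0,0,-0.0003,0,0,0,-1]
    - [0,0,-0.0003,0,0,0,-1]
    - [0,0,-0.0003,0,0,0,-1]
    - [0,0,-0.0003,0,0,0,-1]
    - [0,0,-0.0003,0,0,0,-1]
    - [0,0,-0.0003,0,0,0,-1]

```text
time_s: 22.92
ee_pos: [0.4932, -0.0833, 0.1254]
eef_rot: [-3.137, -0.004, 1.571]
force: [-2.5, 0.3, 7.5]
grip_width: 0.0008
```

Emit:
servo_tool:
  rows:
    - [0,0,-0.0002,0,0,0,-1]
    - [0,0,-0.0003,0,0,0,-1]
    - [0,0,-0.0004,0,0,0,-1]
    - [0,0,-0.0004,0,0,0,-1]
    - [0,0,-0.0004,0,0,0,-1]
    - [0,0,-0.0004,0,0,0,-1]
    - [0,0,-0.0004,0,0,0,-1]
    - [0,0,-0.0004,0,0,0,-1]

```text
time_s: 23.58
ee_pos: [0.4934, -0.0833, 0.1254]
eef_rot: [-3.138, -0.004, 1.571]
force: [-2.5, 0.9, 9.3]
grip_width: 0.0003
```

Emit:
servo_tool:
  rows:
    - [0,0,-0.0005,0,0,0,-1]
    - [0,0,-0.0005,0,0,0,-1]
    - [0,0,-0.0005,0,0,0,-1]
    - [0,0,-0.0005,0,0,0,-1]
    - [0,0,-0.0005,0,0,0,-1]
    - [0,0,-0.0005,0,0,0,-1]
    - [0,0,-0.0005,0,0,0,-1]
    - [0,0,-0.0005,0,0,0,-1]

```text
time_s: 24.25
ee_pos: [0.4936, -0.0833, 0.1254]
eef_rot: [-3.139, -0.003, 1.571]
force: [-3.1, 1.3, 9.9]
grip_width: 0.0003
```

```bash
python3 lev.py w9 0.125; python3 - <<'E'
from h import *
im=cv2.imread('pics/w9.png'); cv2.imwrite('pics/w9z.png',cv2.resize(im[60:260,200:310],None,fx=3,fy=3,interpolation=cv2.INTER_CUBIC))
for i in range(5):
    cams.camera('side'); print(ctrl.get_obs()['force'].round(1))
E
python3 bub.py b9
```

```text
24.25 [ 0.4936 -0.0833  0.1254] [-3.1386 -0.0034  1.5712] [-3.15  1.28  9.86] 0.00033358780575732056 [-0.242  0.277  1.748  0.003  1.12  -0.243]
[ 236    0   41  225 6635] ((494.2170104980469, -6.541343688964844), (138.0682830810547, 24.07757568359375), 89.78681945800781) [0.4943 0.0106 0.1233]
[-3.1  1.3  9. ]
[-2.4  2.5  9.3]
[-3.4  1.7  9.1]
[-2.7 -0.1  9.9]
[-2.2  1.4  9.3]
[254.49191741 174.23778135] [1.17866405 1.42863519][ WARN:0@8.641] global loadsave.cpp:1063 imwrite_ Unsupported depth image for selected encoder is fallbacked to CV_8U.
```

View pics/w9z.png

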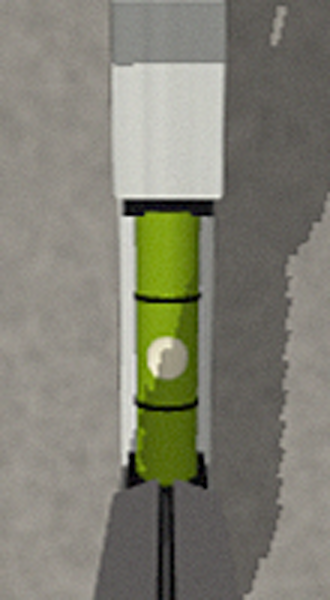

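View pics/b9.png

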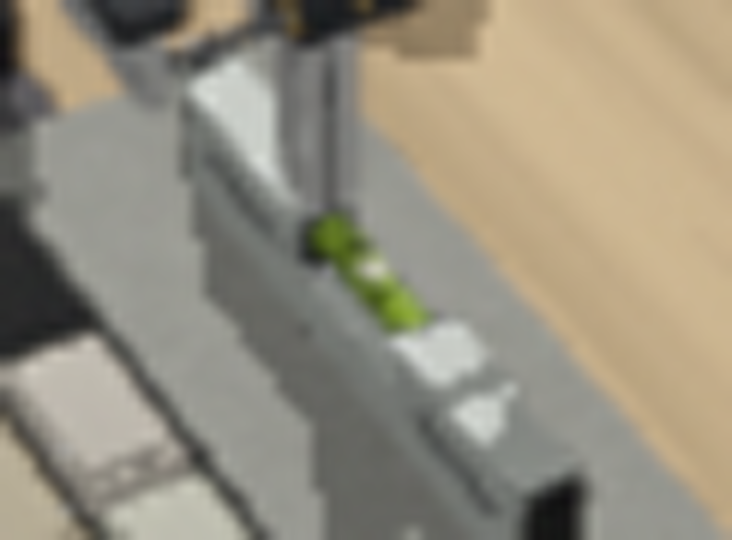

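```bash
python3 -c "
from h import *
print(ctrl.get_obs()['force'],hand_in())"
```

```text
the job is handed in; nothing more can be done
[-3.39819876  1.15960303  9.20574836] None
```

I handed the job in at about 25 s of the 72 s, with the fingers still pressing the level; no verdict was reported.

- **Placing:** I stood the spirit level on the bare strip, lengthwise towards the screw foot, and let go. Its middle is at about x = 0.493, y = -0.043 m, and it sits within about 0.3° of the plate's long axis.
- **Levelling:** The bubble was against the +y end at first. I turned the knob about 2.9 rad clockwise and released it. I judged the bubble at rest between the lines from above, with the level untouched.
- **Pressing:** With the gripper shut, I pressed the top of the level beside the vial. In the last check the press was 9.2 N down, about 12 N on the plate with the level's weight, and there was a steady sideways force of about 3 N.

In the last close-up the bubble was about 1.3 mm off centre towards the screw foot, or nearer 0.5 to 1 mm allowing for the viewing angle. Before pressing, the scene camera had put it about 0.7 mm off and the wrist camera 1.7 mm, all inside the 3 mm limit.

I did not measure the plate's tilt across its short axis beyond the first rough depth fits, which gave 10–22 mrad and varied too much between cameras to rely on. I saw no loose stone, tool or tin moved, but I did not measure their positions at the end.

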